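# Set the torque driver and put it in the tool caddy

## Robot

A 6-joint arm with a two-finger parallel gripper is mounted at the origin on the work surface; the furniture and walls round the work are solid. World frame = base frame: x ahead of the robot, y to its left, z up, the work surface at z = 0. Lengths are in m, angles in rad, forces in N, time in s.
With the tool pointing down it reaches from about 0.35 to 0.775 m from the base axis. Payload 5.5 kg.
Tool frame: the origin (TCP) lies where the fingers leave the gripper's body, on its centre line; the fingertips stand env.tip_reach ahead of it and the grasp point (between the pads) lies 54 mm ahead of it (env.tip_reach is the distance from the TCP to the fingertips, in m); z points along the fingers, y is the line along which they close (so a half turn about z gives the same grasp; the last joint's range is limited). The gripper opens to 85 mm and grips with 20 to 120 N. Pads are 22 mm wide; open, the fingers measure 114 mm over their backs; the gripper's body (76 mm by 85 mm) begins 54 mm behind the grasp point. The pads swing forward as they close: fully open they stand 13 mm farther back than shut.
Start: joints at [1.151, 0.313, 0.046, 1.304, 0, 1.431], TCP at [0.159, 0.553, 0.304] pointing down, gripper open.
Joint ranges: [-2.76, 2.76], [-0.86, 1.69], [-1.03, 1.26], [-2.2, 2.34], [-1.47, 1.5], [-3.14, 3.14]. Speed limits (rad/s): [2.57, 2.57, 3.14, 3.14, 3.14, 3.14].

## Interface

Orientations are given as a unit quaternion [w, x, y, z].
In Python, from workcell import status, optics, hand_in, env gives the robot as it stands.
- The arm moves only by the shell command python3 -m handwheel 'ROWS' [FORCE]. ROWS is a JSON object whose one key "deltas" holds a list of rows, each a list of 5 numbers: the opening, from -1 (shut) to 1 (fully open), then the shift along the tool's x, y, z in units of 40 mm (1.0 is 40 mm), then the turn about the tool's z in units of 10 degrees (1.0 is 10 degrees). In form: {"deltas": [[jaw, x, y, z, roll], ...]}. A call has 1 to 20 rows; each row shifts and turns the commanded pose from where the row before left it, along the tool's axes as they then stand; what a row does not reach is not made up. A row lasts 1/8 s, in which the tool goes at most 62.5 mm and 10.7 degrees, less where a joint would pass 70% of its speed; a pose out of reach is approached as far as the arm can. A call is refused whole if a number of a shift passes 1 or a number of a turn 1, either way. A call with a gripper value outside its range is refused whole. The fingers move at their own pace and stop on an object; FORCE is the grip in N (left out, the last holds). Time passes only in rows, so rows that do not move let the fingers close. It gives the time, the measured TCP pose, the force, the opening and the grip force at its end, in the units of the state.
- status.get_state(): the state, without advancing time (a new reading comes with each control period).
- optics.read_camera(name): name is "scene" or "top" or "wrist"; returns a dict with "frame" (384x512x3 uint8, red, green, blue), "depth" (384x512 float32, m along the optical axis (not along the pixel's ray), 0 where there is no reading), "vfov" (degrees; the focal length in pixels is half the picture's height over the tangent of half this angle, whatever the lens; pixels are square), "cx", "cy" (the principal point, pixels), "origin" and "attitude" of the camera in the world. Camera axes: x right, y down, z forward; pixel columns grow to the right and rows downward; lengths in m; the calibration is good to about 2 mm. A picture is of the moment at which its call begins.
- hand_in(): hands the job in; it is judged then, once.
The state is a dict: "clock": time; "joint_pos": joint angles; "qvel": joint speeds; "tau": joint torques, N m; "tcp_pos": TCP position; "orientation": TCP orientation; "wrist_force": force on the tool from outside, world axes, zero at the start; "ft_torque": the same for the moment, N m; "finger_gap": finger opening in m; "grip_force": force on a finger pad.
Only numpy, scipy, OpenCV 4.12 (cv2) and the standard library are available. Lean on these libraries where they do the work, as an engineer would, in place of code of your own. Each camera call takes 0.05 s, during which the arm holds its last target. There are 200 camera calls.

## Task

The tool caddy is going to the crate bench with the torque driver set to 6. While the driver hangs in its bench hanger, turn its numbered sleeve until it clicks in at 6; then lift the driver up and off the hanger and lower it gently, bit down, into the caddy's tall square pocket so that it stands there still set to 6. Leave the small gift box and the mug where they are.

Things in the scene. Friction and masses are not known exactly. Their poses are not given: they have to be found in the camera images.
- driver: torque driver hanging upright, bit down, 188 mm long, 0.3 to 0.5 kg. Origin on its axis at the underside of its round bare-metal flange (70 mm across, 8 mm thick); z up the axis, -x towards the black pointer on the flange's rim. Below the flange: 28 mm square neck (z 0 to -30 mm), which the hanger's slot keeps from turning, a 22 mm round chuck, a thin bit with its tip at z -95 mm
- grip (a point): on the driver's axis, 42 mm above its origin: middle of the black sleeve's fluted grip, 43 mm in diameter, from 18 mm below this point to 17 mm above it. Under the grip the sleeve widens to the numbered cone, 62 mm across at its bottom, 33 mm below this point
- cap (a point): on the driver's axis, 76 mm above its origin: middle of the fixed black end cap above the sleeve, 32 mm in diameter and 32 mm high, rounded top. It is part of the body; holding it does not touch the sleeve
- sleeve (a joint): turn of the numbered sleeve on the driver's body, rad. Numbers 1 to 9 stand round the cone, 24 deg (0.419 rad) apart, a click stop at each; the one at the black pointer is the setting: 1 at 0, 2 at 0.419, 6 at 2.094, 9 at 3.351 (end stops at 1 and 9). Anticlockwise seen from above raises it. A step takes about 0.1 N m; let go near a number, it settles onto it
- hanger: fixed metal bench hanger. Origin on the table under the driver's axis; the fork opens to -x. Two prongs (90 mm over both, 29.6 mm slot between) carry the flange from below, seat 130 mm above the table; lips at their front ends stand 8 mm above the seat (138 mm, its highest part); post behind at +x. The driver comes off straight up, or forwards after a lift of over 8 mm
- caddy: fixed open plywood tool caddy. Origin on the table under the centre of the tall square pocket, which is at the +x end; z up. The low tray (walls 62 mm high) with cutter, marker and pen runs from the pocket towards -x, to x = -222 mm; 96 mm wide over all
- pocket (a point): centre of the floor of the caddy's tall square pocket, 6 mm above the table, axes as the caddy's. The pocket is empty, 84 by 84 mm inside; its walls, 6 mm thick, end 118 mm above the table. When the driver stands upright on its bit here, its origin is 95 mm above this point
- gift_box: loose small printed gift box behind the hanger and the caddy, 101 by 131 mm and 45 mm high, origin at the centre of its underside; a bystander
- mug: loose red mug, 94 mm high, origin at the centre of its underside; a bystander

How it is judged:
On the way, in this order (a step that is already met when the one before it is completed fails the run):
1. with the driver hanging in the hanger, its sleeve stands at 6 (value of joint sleeve between 1.984 and 2.204 rad and horizontal distance between driver and hanger below 0.015 m and z of driver in the frame of hanger below 0.137 m), for 0.3 s.
2. the driver is lifted off the hanger, clear of its lips ((z of driver in the frame of hanger above 0.16 m or horizontal distance between driver and hanger above 0.07 m)).
At the end, for the whole second after the job is handed in: the sleeve stands at 6 (within 0.11 rad) and the driver stands at rest on its bit in the tall square pocket of the caddy: its origin within 40 mm of the pocket's axis and 80 to 100 mm above its floor, tilted under 0.45 rad (it may lean on a wall) (value of joint sleeve between 1.984 and 2.204 rad and horizontal distance between driver and pocket below 0.04 m and z of driver in the frame of pocket between 0.08 and 0.1 m and angle between driver's own z axis and vertical below 0.45 rad and linear speed of driver below 0.02 m/s and contact force between driver and caddy above 0.5 N); the robot touches nothing.
It fails at once if the driver is dropped into or at the caddy (faster than 0.7 m/s there) (horizontal distance between driver and pocket below 0.06 m and z of driver in the frame of pocket below 0.2 m and linear speed of driver above 0.7 m/s).
It fails at once if the small gift box is moved more than 30 mm (distance of gift_box from where it was at the start of the episode above 0.03 m).
It fails at once if the mug is moved more than 30 mm (distance of mug from where it was at the start of the episode above 0.03 m).
It also fails if it takes over 64 s, if anything falls off the work surface, if the arm or the gripper's body presses on something with over 40 N, if the wrist force passes 120 N, or if a joint passes its speed limit or range.

## Working session

There is one attempt and no reset: what is moved stays moved. The work goes in short steps, Python scripts to look and compute and a shell command to move; the robot and the scene stay as the last step left them, time stands still between calls to the robot, and variables do not carry over. Pictures are saved under pics/ and viewed, at most 10 in all, crops included, and the job is handed in when it is done.

```bash
mkdir -p pics
cat > h.py <<'E'
import numpy as np, cv2
from scipy.spatial.transform import Rotation as R
from workcell import status, optics, env
def rot(q): 
    q=np.array(q,float)
    return q if q.shape==(3,3) else R.from_quat(q[[1,2,3,0]]).as_matrix()
def cloud(c):
    d=c["depth"]; f=192/np.tan(np.radians(c["vfov"])/2)
    v,u=np.mgrid[:384,:512]
    p=np.stack([(u-c["cx"])/f*d,(v-c["cy"])/f*d,d],-1)
    return p@rot(c["attitude"]).T+np.array(c["origin"])
def save(c,n): cv2.imwrite("pics/"+n,c["frame"][:,:,::-1])
E
python3 - <<'E'
from h import *
s=status.get_state(); print(s, env.tip_reach)
fs=[]
for n in ("scene","top"):
    c=optics.read_camera(n); print(n,c["origin"],c["attitude"],c["vfov"],c["cx"],c["cy"],(c["depth"]==0).mean())
    np.savez(n+".npz",**c); save(c,n+".png")
    if n=="top":
        P=cloud(c); z=P[...,2]; print(np.percentile(z,[1,20,50,99]))
E
```

```text
{'clock': 0.0, 'joint_pos': array([ 1.15141044e+00,  3.14008236e-01,  4.49961757e-02,  1.30354582e+00,
       -1.29975812e-05,  1.43118520e+00]), 'qvel': array([-9.22447718e-04, -1.14990691e-03,  5.76547127e-04,  2.14047917e-03,
       -8.18367206e-05,  8.92734701e-04]), 'tau': array([ 2.67189507e-04, -4.80622458e+01,  2.98537159e+01,  1.93896191e-02,
       -1.16125989e-04, -1.31726233e-05]), 'tcp_pos': array([0.15865325, 0.55231207, 0.30301129]), 'orientation': array([-2.36736583e-04,  1.39431535e-01,  9.90231322e-01, -8.48390369e-04]), 'wrist_force': array([ 0.35643832, -0.55106413,  0.12523728]), 'ft_torque': array([-0.00269373,  0.02357005, -0.03232229]), 'grip_force': 0.0, 'finger_gap': 0.0855239035645221} 0.0726
scene [-0.05508548 -0.64064957  1.20639004] [-0.34490898  0.87734919 -0.31118295  0.12025542] 45.24080957033893 256.92079884381263 193.09432263874046 0.0388031005859375
top [0.50461772 0.15954189 1.28241141] [-0.01816416  0.70855005 -0.70509689  0.02156991] 48.66588834806542 257.0290165776557 193.12409620902633 0.00408935546875
[-0.77153533 -0.76046601 -0.00391061  0.30997442]
```

View pics/scene.png

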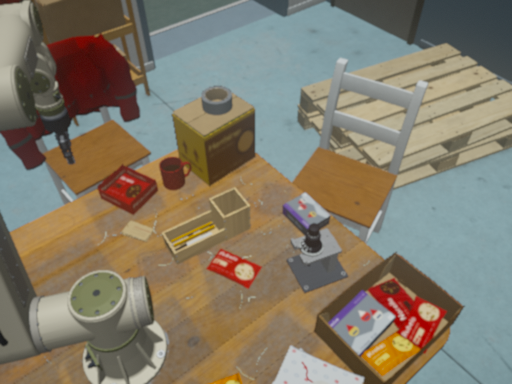

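View pics/top.png

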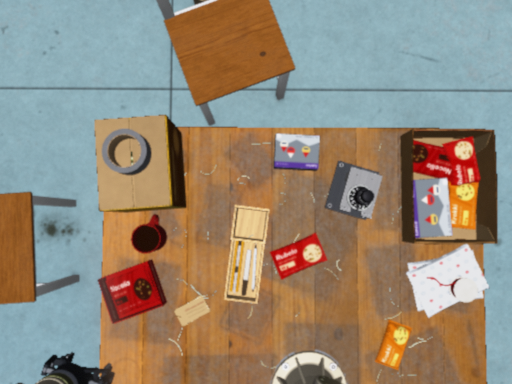

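The scene view shows the driver at about (313,238) and the pocket at (230,208). In the top view the driver is at (362,197), the pocket at (251,222), the gift box at (297,152) and the mug at (149,237). Next I measure these points.

Run:
```python
from h import *
c=dict(np.load("top.npz")); P=cloud(c); z=P[...,2]
def reg(n,u0,u1,v0,v1,lo,hi):
    p=P[v0:v1,u0:u1].reshape(-1,3); m=(p[:,2]>lo)&(p[:,2]<hi); p=p[m]
    (cx,cy),sz,a=cv2.minAreaRect(p[:,:2].astype(np.float32)*1000)
    print(n,len(p),"med",p.mean(0).round(4),"rect",round(cx,1),round(cy,1),np.round(sz,1),round(a,1),"z",np.percentile(p[:,2],[5,50,95]).round(4))
reg("cap",320,400,150,230,.2,.3)
reg("grip",320,400,150,230,.165,.25)
reg("flange+",320,400,150,230,.127,.25)
reg("fork",320,400,150,230,.115,.25)
reg("plate",315,390,150,230,.002,.3)
reg("pocket",220,280,195,250,.10,.14)
reg("tray",215,280,195,310,.05,.14)
reg("gift",265,330,125,180,.03,.08)
reg("mug",125,175,210,255,.07,.12)
I=c["frame"][145:235,310:400]; S=c["frame"]
cv2.imwrite("pics/crop1.png",cv2.resize(I[:,:,::-1],(540,540),interpolation=cv2.INTER_CUBIC))
d=z[145:235:5,310:400:5]; print((d*1000).astype(int))
```

```text
cap 143 med [ 0.5582 -0.1218  0.2193] rect 558.5 -123.0 [29.9 29.6] 50.4 z [0.2052 0.2209 0.2248]
grip 245 med [ 0.5574 -0.1185  0.2051] rect 557.7 -121.5 [41.1 36.3] 22.9 z [0.1743 0.2154 0.2238]
flange+ 1338 med [ 0.5727 -0.1247  0.1473] rect 573.2 -128.2 [ 90.2 122.4] 73.8 z [0.1277 0.1328 0.221 ]
fork 1455 med [ 0.5735 -0.1242  0.1455] rect 573.0 -128.4 [ 90.6 122.6] 73.3 z [0.1263 0.1321 0.2207]
plate 3091 med [ 0.5844 -0.1166  0.0734] rect 589.7 -131.6 [239.5 231.4] 0.3 z [0.0025 0.0372 0.1909]
pocket 318 med [0.4839 0.1732 0.1167] rect 484.7 172.8 [96.  96.2] 83.4 z [0.1096 0.1173 0.1212]
tray 743 med [0.4103 0.1828 0.0863] rect 398.1 183.1 [ 96.1 270.4] 83.2 z [0.0568 0.0678 0.12  ]
gift 1507 med [0.6972 0.0371 0.0444] rect 698.2 36.5 [130.3 100.6] 87.4 z [0.0404 0.0445 0.0487]
mug 295 med [0.4559 0.4641 0.0868] rect 464.6 465.8 [124.5  81.9] 9.3 z [0.0728 0.088  0.0969]
[[ 45  45   0   3   2  -1  -1  -2  -2   0   0   0   0   0  -5   0  -2   0]
 [ 43  43  -3   0   4   0  -1   0   1   3  -5   0   0   2  -1  -4   3   0]
 [ 41  46   2  -1   4   0  -1   2  -3  -6   1   1  -1   0 
[... 442 characters left out ...]
127 130 126   2   1   2]
 [ -2   0  -2  -1   5  12  10 127 139 145 188 189 137 128   1   1   0   0]
 [ -2   0  -2  -1   5  13   9 131 141 162 196 222 221 125   2  -1   0  -1]
 [  0  -2   2   7  10  11   9 126 139 156 188 225 222 131  -4  -2   0   2]
 [ -2   0  -2   1  14   8 126 129 136 147 151 184 135   0  -1   0  -4   0]
 [  1   1   2   0   3   9   6 137 135   7 139 125 129   2   0   0  -1  -2]
 [ -3   0  -3   0   0  -2   0  -4   2  16 123 136 135   0  -1   1  -1   0]
 [  2  -1   0  -1   0   0  -1   1  -4   2   1  -2   3  -1   1   2   2  -4]
 [  0   3  -4  -1   1   2  -3   1   0   0  -1   0  -2   1   4   0   2  -3]
 [  0   3  -2   1   1   1   0   3   0  -3  -2   0   0   0   2  -1   2   1]]
```

View pics/crop1.png

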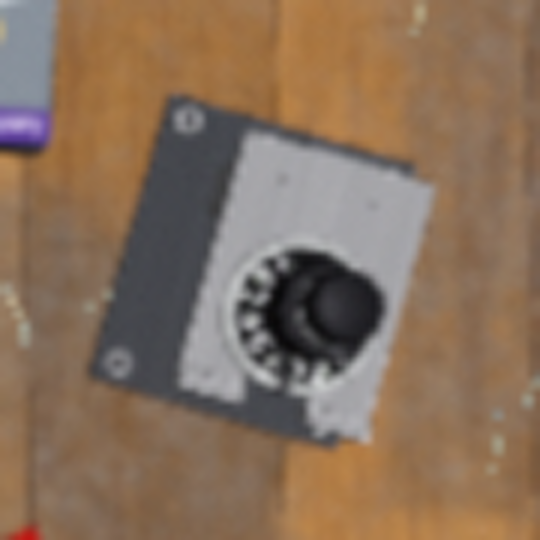

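The driver's axis is at about (0.558, -0.122), with the cap top at 0.222 as expected. The hanger's yaw is about -16°, which matches the tool's x axis. The pocket centre is at (0.485, 0.173) and its 96 mm width checks out. I'll move near the driver and look with the wrist camera to read the setting.

```bash
python3 -m handwheel '{"deltas":[[1,-0.6,-0.6,0,0],[1,-0.75,-0.75,0,0],[1,-0.75,-0.75,0,0],[1,-0.75,-0.75,0,0],[1,-0.75,-0.75,0,0],[1,-0.75,-0.75,0,0],[1,-0.75,-0.75,0,0],[1,-0.75,-0.75,0,0],[1,-0.75,-0.75,0,0],[1,-0.75,-0.75,0,0],[1,-0.75,-0.75,0,0],[1,-0.75,-0.75,0,0],[1,-0.75,-0.75,0,0],[1,-0.75,-0.75,0,0],[1,-0.75,-0.75,0,0],[1,-0.75,-0.75,0,0],[1,-0.6,-0.6,0,0],[1,-0.3,-0.3,0,0],[1,0,0,0,0],[1,0,0,0,0]]}' 60
python3 - <<'E'
from h import *
c=optics.read_camera("wrist"); np.savez("wrist.npz",**c); print(c["origin"],rot(c["attitude"]).round(2))
cv2.imwrite("pics/w1.png",cv2.resize(c["frame"][:,:,::-1],(800,600),interpolation=cv2.INTER_CUBIC))
E
```

```text
clock: 2.6
tcp_pos: [0.5075, -0.0773, 0.3038]
orientation: [-0.0, 0.139, 0.99, 0.0]
wrist_force: [0.3, -1.4, 0.4]
finger_gap: 0.0854
grip_force: 0.0
[ 0.42759939 -0.05508819  0.37496807] [[ 0.27  0.91  0.31]
 [ 0.96 -0.26 -0.09]
 [ 0.    0.32 -0.95]]
```

View pics/w1.png

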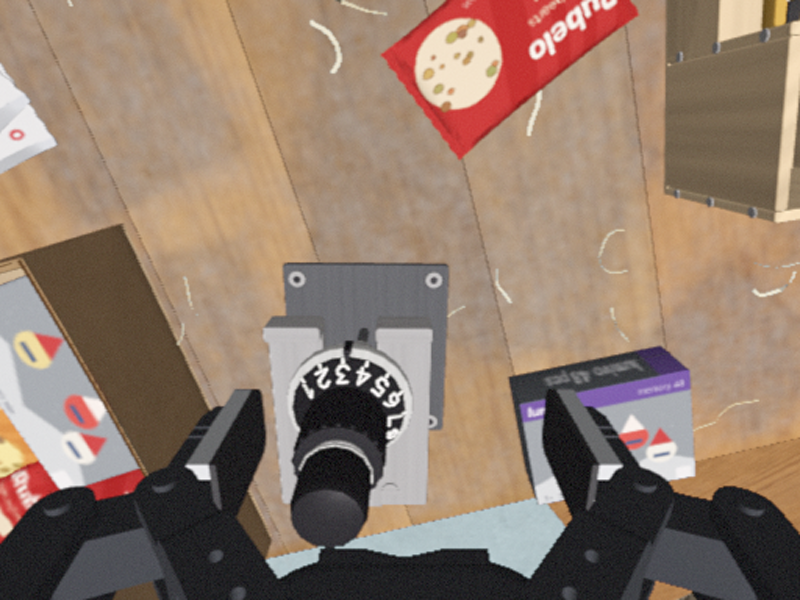

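The wrist view shows the black pointer at (348,348) with the 3 beside it at (343,372), the 2 at (320,377) and the 4 at (360,375). The setting is 3, so it needs 72° anticlockwise. Next I refine the axis from this view.

Run:
```python
from h import *
c=dict(np.load("wrist.npz")); f=192/np.tan(np.radians(c["vfov"])/2); M=rot(c["attitude"]); o=c["origin"]
def cast(u,v,z):
    r=M@np.array([(u/1.5625-c["cx"])/f,(v/1.5625-c["cy"])/f,1]); return o+r*(z-o[2])/r[2]
for u,v,z in [(288,395,.138),(412,397,.138),(350,343,.138),(330,508,.22),(348,335,.134)]: print(u,v,cast(u,v,z).round(4))
P=cloud(c); p=P.reshape(-1,3)
near=np.hypot(p[:,0]-.558,p[:,1]+.122)<.05
for lo,hi in ((.2225-.012,.24),(.155,.185),(.136,.142)):
    q=p[near&(p[:,2]>lo)&(p[:,2]<hi)]
    A=np.c_[2*q[:,:2],np.ones(len(q))]; s=np.linalg.lstsq(A,(q[:,:2]**2).sum(1),rcond=None)[0]
    print(lo,len(q),q.mean(0).round(4),"circ",s[:2].round(4),np.sqrt(s[2]+s[0]**2+s[1]**2).round(4))
t=status.get_state(); T=rot(t["orientation"]); 
for a in ((.558,-.122),): print(T.T@(np.array([*a,.229])-t["tcp_pos"])/.04)
```

```text
288 395 [ 0.5453 -0.1547  0.138 ]
412 397 [ 0.5653 -0.0892  0.138 ]
350 343 [ 0.5248 -0.1121  0.138 ]
330 508 [ 0.5569 -0.1219  0.22  ]
348 335 [ 0.5217 -0.1126  0.134 ]
0.2105 2119 [ 0.5553 -0.1213  0.2211] circ [ 0.5572 -0.1223] 0.0113
0.155 1138 [ 0.5452 -0.1161  0.1713] circ [ 0.56   -0.1236] 0.0209
0.136 1201 [ 0.5363 -0.1136  0.1389] circ [ 0.5492 -0.1195] 0.0316
[-1.52245098 -0.72966268  1.87219822]
```

The axis is (0.558, -0.122); the front of the flange rim plus 35 mm gives the same point.

```bash
python3 -m handwheel '{"deltas":[[1,-0.5,-0.25,0,0],[1,-0.6,-0.28,0,0],[1,-0.42,-0.2,0,0],[1,0,0,0.4,0],[1,0,0,0.5,0],[1,0,0,0.5,0],[1,0,0,0.3,0],[1,0,0,0.15,0],[1,0,0,0,0],[1,0,0,0,0]]}' 40
python3 - <<'E'
from h import *
t=status.get_state(); T=rot(t["orientation"]); print(T.T@(np.array([.558,-.122,.229])-t["tcp_pos"])*1000,t["wrist_force"],t["joint_pos"])
E
```

```text
clock: 3.9
tcp_pos: [0.5588, -0.1232, 0.2306]
orientation: [0.001, 0.139, 0.99, -0.0]
wrist_force: [-0.4, -0.0, -0.3]
finger_gap: 0.0854
grip_force: 0.0
[1.14327113 0.96167947 1.57392732] [-0.40516827 -0.04024852 -0.29197003] [-3.57351782e-01  3.37904263e-01 -1.01047025e-01  1.13064835e+00
  9.77948905e-05 -7.76325515e-02]
```

```bash
python3 -m handwheel '{"deltas":[[-0.1,0,0.02,0,0],[-0.3,0,0,0,0],[-1,0,0,0,0],[-1,0,0,0,0],[-1,0,0,0,0],[-1,0,0,0,0]]}' 40
```

```text
clock: 4.65
tcp_pos: [0.559, -0.1228, 0.2305]
orientation: [0.001, 0.14, 0.99, -0.0]
wrist_force: [-1.0, -1.9, 5.2]
finger_gap: 0.042
grip_force: 40.6
```

Gripped at 42 mm, which matches the 43 mm sleeve. Now I turn it 72° anticlockwise, which is negative roll because the tool's z points down.

```bash
python3 -m handwheel '{"deltas":[[-1,0,0,0,-0.4],[-1,0,0,0,-0.8],[-1,0,0,0,-0.8],[-1,0,0,0,-0.8],[-1,0,0,0,-0.8],[-1,0,0,0,-0.8],[-1,0,0,0,-0.8],[-1,0,0,0,-0.8],[-1,0,0,0,-0.8],[-1,0,0,0,-0.4],[-1,0,0,0,0],[-1,0,0,0,0]]}'
python3 - <<'E'
from h import *
t=status.get_state(); T=rot(t["orientation"]); print(np.degrees(np.arctan2(T[1,0],T[0,0])),t["ft_torque"],t["wrist_force"])
E
```

```text
clock: 6.15
tcp_pos: [0.5596, -0.1238, 0.2305]
orientation: [0.0, -0.469, 0.883, -0.002]
wrist_force: [1.6, -5.3, 3.4]
finger_gap: 0.0414
grip_force: 40.6
-124.06521390184487 [-1.10144884 -0.14380192  0.06052143] [ 1.62524547 -5.34065688  3.38847015]
```

```bash
python3 -m handwheel '{"deltas":[[0.3,0,0,0,0],[1,0,0,0,0],[1,0,0,0,0],[1,0,0,0,0],[1,0,0,-0.5,0],[1,0,0,-0.7,0],[1,0,0,-0.7,0.8],[1,0,0,0,0.9],[1,0,0,0,0.9],[1,0,0,0,0.9],[1,0,0,0,0.9],[1,0,0,0,0.9],[1,0,0,0,0.9],[1,0.4,0,0,0.9],[1,0.5,0,0,0.1],[1,0.4,0,0,0],[1,0,0,0,0],[1,0,0,0,0]]}'
python3 - <<'E'
from h import *
c=optics.read_camera("wrist"); np.savez("wrist2.npz",**c)
cv2.imwrite("pics/w2.png",cv2.resize(c["frame"][180:384,120:360,::-1],(720,612))[:600])
E
```

```text
clock: 8.4
tcp_pos: [0.5087, -0.1113, 0.3061]
orientation: [0.0, 0.139, 0.99, -0.0]
wrist_force: [0.7, 0.2, -1.1]
finger_gap: 0.0858
grip_force: 0.0
```

View pics/w2.png

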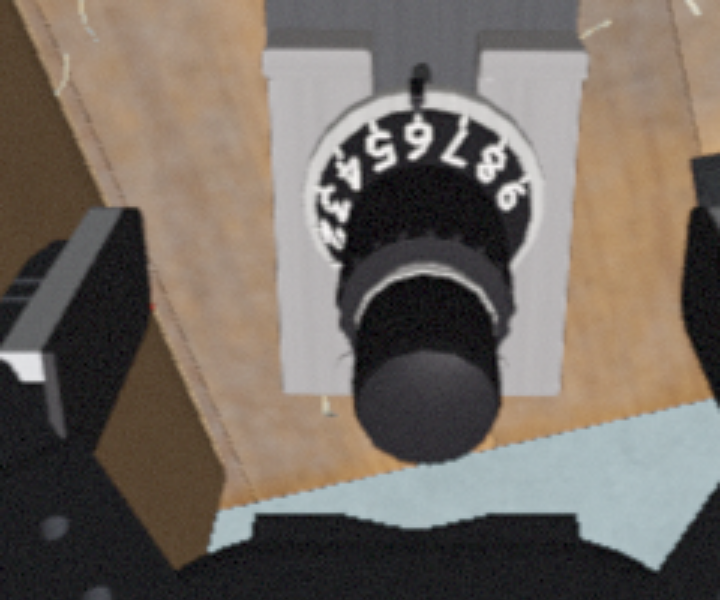

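The view shows the 6 at (417,130), right under the pointer at (420,80), so the sleeve is set and the driver is still seated. Next I grip the cap.

```bash
python3 -m handwheel '{"deltas":[[1,-0.4,0,0,0],[1,-0.5,0,0,0],[1,-0.4,0,0,0],[1,0,0,0.4,0],[1,0,0,0.5,0],[1,0,0,0.18,0],[1,0,0,0,0],[0,0,0,0,0],[-0.4,0,0,0,0],[-1,0,0,0,0],[-1,0,0,0,0],[-1,0,0,0,0],[-1,0,0,0,0]]}' 60
python3 - <<'E'
from h import *
t=status.get_state(); print(t["wrist_force"],t["ft_torque"],t["joint_pos"])
E
```

```text
clock: 10.07
tcp_pos: [0.5586, -0.1249, 0.2635]
orientation: [0.001, 0.139, 0.99, 0.001]
wrist_force: [1.3, 5.7, 6.0]
finger_gap: 0.0303
grip_force: 59.1
[1.29371458 5.67144865 5.97637024] [ 1.11326975 -0.24716484 -0.04273634] [-0.3608309   0.32118183 -0.04224506  1.20596324  0.00168973 -0.08171305]
```

```bash
python3 -m handwheel '{"deltas":[[-1,0,0,-0.1,0],[-1,0,0,-0.2,0],[-1,0,0,-0.3,0],[-1,0,0,-0.3,0],[-1,0,0,-0.4,0],[-1,0,0,-0.4,0],[-1,0,0,-0.4,0],[-1,0,0,-0.4,0],[-1,0,0,-0.3,0],[-1,0,0,-0.1,0],[-1,0,0,0,0],[-1,0,0,0,0]]}' 80
python3 - <<'E'
from h import *
t=status.get_state(); print(t["wrist_force"],t["ft_torque"])
T=rot(t["orientation"]); print(T.T@(np.array([.4847,.1728,.373])-t["tcp_pos"])/.04)
c=optics.read_camera("scene"); cv2.imwrite("pics/s2.png",cv2.resize(c["frame"][120:300,180:420,::-1],(800,600)))
E
```

```text
clock: 11.58
tcp_pos: [0.5579, -0.1256, 0.378]
orientation: [-0.001, 0.139, 0.99, 0.0]
wrist_force: [-1.1, -0.3, -3.5]
finger_gap: 0.0304
grip_force: 79.9
[-1.13238216 -0.28025443 -3.53150875] [-0.04379079  0.00127317  0.02944517]
[3.81901117 6.66314363 0.12876523]
```

View pics/s2.png

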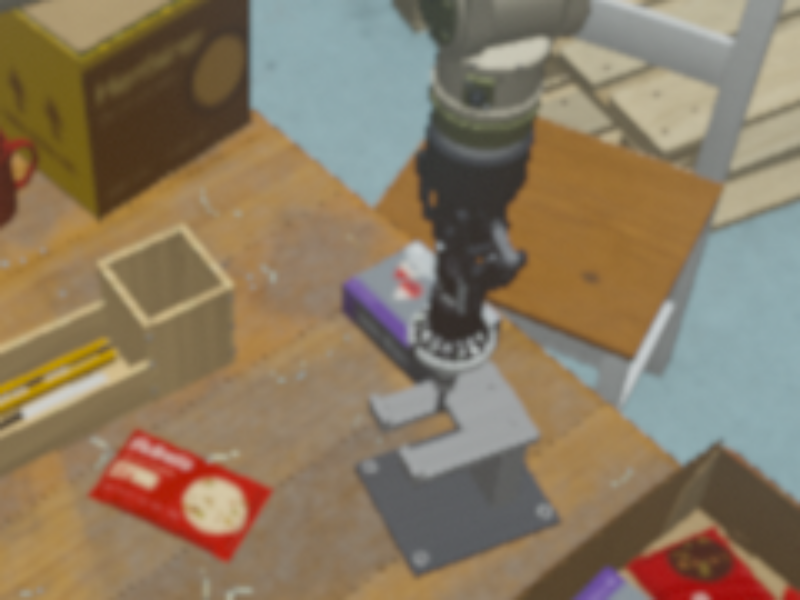

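The scene view shows the driver held upright at (455,340), clear of the hanger. I carry it over the pocket and check alignment there.

```bash
python3 -m handwheel '{"deltas":[[-1,0.1,0.16,0,0],[-1,0.2,0.35,0,0],[-1,0.3,0.5,0,0],[-1,0.3,0.55,0,0],[-1,0.34,0.6,0,0],[-1,0.34,0.6,0,0],[-1,0.34,0.6,0,0],[-1,0.34,0.6,0,0],[-1,0.34,0.6,0,0],[-1,0.34,0.6,0,0],[-1,0.3,0.5,0,0],[-1,0.26,0.45,0,0],[-1,0.2,0.35,0,0],[-1,0.1,0.2,0,0],[-1,0.02,0,0,0],[-1,0,0,0,0],[-1,0,0,0,0]]}'
python3 - <<'E'
from h import *
c=optics.read_camera("wrist"); np.savez("wrist3.npz",**c)
P=cloud(c)
t=status.get_state()["tcp_pos"]
p=P.reshape(-1,3); 
cv2.imwrite("pics/w3.png",cv2.resize(c["frame"][:,:,::-1],(800,600)))
q=p[(np.abs(p[:,2]-.1175)<.005)&(np.hypot(p[:,0]-.4847,p[:,1]-.1728)<.08)]; print(t,len(q),cv2.minAreaRect((q[:,:2]*1000).astype(np.float32)))
E
```

```text
clock: 13.75
tcp_pos: [0.485, 0.1722, 0.3786]
orientation: [-0.0, 0.14, 0.99, -0.0]
wrist_force: [-0.9, 0.5, -4.8]
finger_gap: 0.0299
grip_force: 79.9
[0.48504201 0.17214931 0.37861173] 1302 ((484.4242858886719, 174.423583984375), (96.16329956054688, 92.13014221191406), 83.1593017578125)
```

View pics/w3.png

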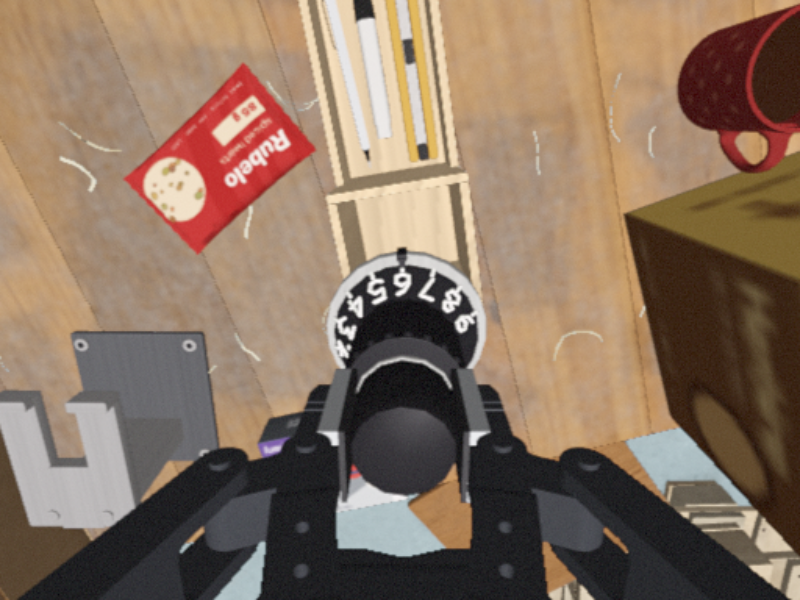

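The wrist view shows the 6 still at the pointer (402,283), with the flange rim at (327,325) and (486,325) and its front at (403,252). I cast these to get the axis.

Run:
```python
from h import *
c=dict(np.load("wrist3.npz")); f=192/np.tan(np.radians(c["vfov"])/2); M=rot(c["attitude"]); o=c["origin"]
def cast(u,v,z):
    r=M@np.array([(u/1.5625-c["cx"])/f,(v/1.5625-c["cy"])/f,1]); return o+r*(z-o[2])/r[2]
z=.253
a,b,d=cast(327,325,z),cast(486,325,z),cast(403,252,z)
print(a,b,np.linalg.norm(a-b),(a+b)/2,d, d+.035*np.array([.961,-.276,0]))
t=status.get_state(); T=rot(t["orientation"]); print(T.T@[.4846-.4847,0,0])
```

```text
[0.47501299 0.1400191  0.253     ] [0.49411035 0.20660936 0.253     ] 0.06927461357910007 [0.48456167 0.17331423 0.253     ] [0.45272493 0.1808645  0.253     ] [0.48635993 0.1712045  0.253     ]
[ 9.60799381e-05 -2.77244543e-05  1.16925283e-08]
```

The flange measures 69 mm across and the axis is within about 1.5 mm of the pocket centre. I lower it 137 mm first.

```bash
python3 -m handwheel '{"deltas":[[-1,0.02,0.03,0.1,0],[-1,0,0,0.2,0],[-1,0,0,0.3,0],[-1,0,0,0.35,0],[-1,0,0,0.35,0],[-1,0,0,0.35,0],[-1,0,0,0.35,0],[-1,0,0,0.35,0],[-1,0,0,0.3,0],[-1,0,0,0.25,0],[-1,0,0,0.2,0],[-1,0,0,0.15,0],[-1,0,0,0.1,0],[-1,0,0,0.05,0],[-1,0,0,0,0],[-1,0,0,0,0]]}'
```

```text
clock: 15.8
tcp_pos: [0.4845, 0.1741, 0.243]
orientation: [0.0, 0.139, 0.99, 0.0]
wrist_force: [-0.2, 0.3, -3.3]
finger_gap: 0.0303
grip_force: 79.9
```

Origin is at about 0.109, so roughly 8 mm remain. I creep down until contact.

```bash
python3 -m handwheel '{"deltas":[[-1,0,0,0.05,0],[-1,0,0,0.05,0],[-1,0,0,0.04,0],[-1,0,0,0,0],[-1,0,0,0,0]]}'
```

```text
clock: 16.42
tcp_pos: [0.4844, 0.1741, 0.2371]
orientation: [0.0, 0.139, 0.99, 0.0]
wrist_force: [-0.1, 0.5, -3.8]
finger_gap: 0.0301
grip_force: 79.9
```

```bash
python3 -m handwheel '{"deltas":[[-1,0,0,0.03,0],[-1,0,0,0.03,0],[-1,0,0,0,0],[-1,0,0,0,0]]}'
```

```text
clock: 16.92
tcp_pos: [0.4844, 0.1741, 0.2347]
orientation: [-0.0, 0.139, 0.99, 0.0]
wrist_force: [-0.4, -0.1, -4.5]
finger_gap: 0.0301
grip_force: 79.9
```

```bash
python3 -m handwheel '{"deltas":[[-1,0,0,0.02,0],[-1,0,0,0.02,0],[-1,0,0,0,0],[-1,0,0,0,0]]}'
```

```text
clock: 17.42
tcp_pos: [0.4848, 0.1741, 0.234]
orientation: [0.001, 0.139, 0.99, 0.0]
wrist_force: [-0.6, -0.8, 5.3]
finger_gap: 0.03
grip_force: 80.8
```

```bash
python3 -m handwheel '{"deltas":[[-1,0,0,0.02,0],[-1,0,0,0.02,0],[-1,0,0,0,0],[-1,0,0,0,0]]}'
```

```text
clock: 17.92
tcp_pos: [0.4854, 0.1741, 0.2338]
orientation: [0.002, 0.139, 0.99, 0.0]
wrist_force: [-1.8, -1.5, 12.8]
finger_gap: 0.0301
grip_force: 81.7
```

The bit is on the floor: wrist force went from -4 to +13 N. Now I release and retreat upwards.

```bash
python3 -m handwheel '{"deltas":[[-0.1,0,0,0,0],[0.1,0,0,0,0],[0.4,0,0,0,0],[1,0,0,0,0],[1,0,0,0,0],[1,0,0,0,0],[1,0,0,-0.3,0],[1,0,0,-0.5,0],[1,0,0,-0.7,0],[1,0,0,-0.7,0],[1,0.3,0,-0.7,0],[1,0.6,0,-0.5,0],[1,0.6,0,0,0],[1,0,0,0,0],[1,0,0,0,0],[1,0,0,0,0]]}' 20
python3 - <<'E'
from h import *
c=optics.read_camera("wrist")
cv2.imwrite("pics/w4.png",cv2.resize(c["frame"][150:,120:400,::-1],(800,600)))
P=cloud(c).reshape(-1,3); q=P[(P[:,2]>.17)&(P[:,2]<.22)&(np.hypot(P[:,0]-.4847,P[:,1]-.173)<.05)]
print(len(q),q.mean(0),q[:,2].max())
E
```

```text
clock: 19.92
tcp_pos: [0.4273, 0.1905, 0.3673]
orientation: [-0.0, 0.14, 0.99, -0.0]
wrist_force: [0.7, 0.8, 0.3]
finger_gap: 0.0858
grip_force: 0.0
1152 [0.48093455 0.16179452 0.18930213] 0.19635775881740042
```

View pics/w4.png

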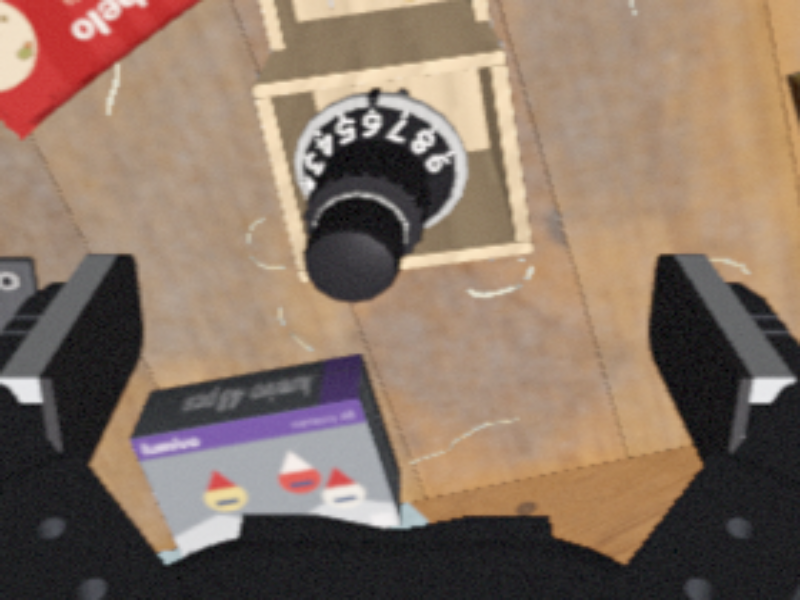

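The view shows the driver standing in the pocket, leaning slightly on the -y wall, with the 6 (372,125) at the pointer (375,97). The gripper is clear, the gift box is in place, and I never went near the mug.

```bash
python3 -c "
from workcell import hand_in
print(hand_in())"
```

```text
the job is handed in; nothing more can be done
None
```

I set the driver to 6 in the hanger, lifted it off and stood it bit down in the caddy's tall pocket, leaning slightly on one wall and still at 6; I handed the job in at about 20 s, with no verdict returned.

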